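# Unpin and open the lens case

## Robot

A 6-joint arm with a two-finger parallel gripper is mounted at the origin on the work surface. World frame = base frame: x ahead of the robot, y to its left, z up, the work surface at z = 0. Lengths are in mm, angles in rad, forces in N, time in s.
With the tool pointing down it reaches from about 350 to 775 mm from the base axis. Payload 5.5 kg.
Tool frame: the origin (TCP) lies at the very end of the fingers, on their centre line; the grasp point (between the pads) lies 19 mm behind it; z points along the fingers, x is the direction in which the jaws open and shut, and the axes are right-handed (so a half turn about z gives the same grasp; the last joint's range is limited). The gripper opens to 85 mm and grips with 20 to 120 N. Pads are 22 mm wide; open, the fingers measure 114 mm over their backs; the gripper's body (76 mm by 85 mm) begins 54 mm behind the grasp point. The pads swing forward as they close: fully open they stand 13 mm farther back than shut.
Start: joints at [-1.279, 0.313, 0.046, 1.304, 0, 1.431], TCP at [240.642, -522.267, 231.323] pointing down, gripper open.
Joint ranges: [-2.76, 2.76], [-0.86, 1.69], [-1.03, 1.26], [-2.2, 2.34], [-1.47, 1.5], [-3.14, 3.14]. Speed limits (rad/s): [2.57, 2.57, 3.14, 3.14, 3.14, 3.14].

## Interface

Orientations are given as a unit quaternion [x, y, z, w].
In Python, from workcell import bot gives the robot as it stands. The module is installed in compiled form; this text tells all that it offers.
- The arm moves only by the tool move_arm, never from a script. Its argument "plan" is a list of rows, each a list of 2 entries, a list of its own where there are three numbers: the shift along the world's x, y, z in m, then the turn about the world's z in rad. A call has 1 to 5 rows; each row is the pose to reach, as a shift and turn from the pose measured when the call began; what a row does not reach only later rows make up. A row lasts 1/8 s, in which the tool goes at most 62.5 mm and 10.7 degrees, less where a joint would pass 70% of its speed; a pose out of reach is approached as far as the arm can. A call with a gripper value outside its range is refused whole. "jaw" is the closure in counts, from 0 (fully open) to 255 (shut), set as the call begins (left out, the last holds). The fingers move at their own pace and stop on an object; "grip_force" is the grip in N (left out, the last holds). Time passes only in rows, so rows that repeat a pose let the fingers close. It gives the time, the measured TCP pose, the force and the opening at its end, in the units of the state.
- bot.state(): the state, without advancing time (a new reading comes with each control period).
- bot.get_image(name): name is "scene" or "top" or "wrist"; returns a dict with "frame" (480x640x3 uint8, blue, green, red), "fx", "fy", "cx", "cy" (pixels), "rvec" (rotation vector, rad) and "tvec" (3), from world to camera coordinates, as OpenCV has them; the wrist camera has in their place "T_tool_cam" (4x4, takes a point from camera to tool coordinates, whose origin is the TCP and whose axes are the tool frame's). Camera axes: x right, y down, z forward; pixel columns grow to the right and rows downward; lengths in mm; the calibration is good to about 2 mm. A picture is of the moment at which its call begins: read the wrist's pose just before it. There is no depth.
- bot.sign_off(): hands the job in, once; it reports no verdict.
The state is a dict: "clock": time; "q": joint angles; "joint_vel": joint speeds; "effort": joint torques, N m; "ee_pos": TCP position; "eef_rot": TCP orientation; "ft_force": force on the tool from outside, world axes, zero at the start; "ft_torque": the same for the moment, N m; "opening": finger opening in mm.
Only numpy, scipy, OpenCV 4.12 (cv2) and the standard library are available. Lean on these libraries where they do the work, as an engineer would, in place of code of your own. Each camera call takes 0.05 s, during which the arm holds its last target. There are 200 camera calls.

## Task

Pull the retaining pin sideways out of the hasp on the large lens case and lay it down on the bench, without letting it drop. Then lift the case's lid and leave it standing open by itself, at 45 degrees or more.

Things in the scene. Friction and masses are not known exactly. Their poses are not given: they have to be found in the camera images.
- case: Large black case, grey lid, bolted down, 180 (x) x 240 (y) x 90 mm high plus lid. Origin: centre of underside; x from hasp side (front, to robot) to hinge, z up. The lid's steel tongue, y +-25 mm, top 98 mm up, sticks out 69 mm in front; a staple, top 117 mm up, rises through it at x -142, y 0, eye along y. Bench past its -y end is clear for 150 mm; a small box, spare pin and posts lie beyond.
- pin: Pin in the staple: black block head 18 (x) x 24 (y) x 34 mm (z), origin at its centre; square 9 mm steel shank, tip 84 mm from origin in +y. 62 g. At the start level, axes as the case, head at the -y end, 103 mm above the bench, 13 mm outside the tongue and 52 mm in front of lid edge and case wall, free air below. 2 mm play; slides out to -y with little force, clear of tongue after 65 mm.
- lid (a joint): Lid angle, rad: 0 shut, grows as the front edge rises, stop at 1.5. Hinge line along the case's y at case x = +90 mm, 90 mm above the bench. Stiff hinge (0.45 N m friction): the lid stays where it is left; about 5 N at the handle lifts it. Lid 180 x 240 x 12 mm, 350 g. The pin in the staple holds it shut.
- lid_handle (a point): Middle of the lid's handle: black round bar 12 mm thick, 100 mm long along the case's y, on two end posts; it may turn in the fingers. Centre line 35 mm above the lid's top, free below, 30 mm behind the lid's front edge, 150 mm from the hinge line; 137 mm above the bench when shut. Axes: the lid's (the case's when shut).

How it is judged:
By the outcome, as a careful person would: the job done as asked, in the order asked, and still so for the second after the job is handed in, with the robot touching nothing.
It also fails if it takes over 48 s, if anything falls off the work surface, if the arm or the gripper's body presses on something with over 40 N, if the wrist force passes 120 N, or if a joint passes its speed limit or range.

## Working session

There is one attempt and no reset: what is moved stays moved. The work goes in short steps, Python scripts to look and compute and a tool call to move; the robot and the scene stay as the last step left them, time stands still between calls to the robot, and variables do not carry over. Pictures are saved under pics/ and viewed, about 8 in all and at most 12, crops included, and the job is handed in when it is done.

Besides the shell and the picture viewer there is one more tool, called in YAML: its name, and indented under it one key for each argument. move_arm: Moves the arm, as the interface text tells. Its arguments: {"type":"object","properties":{"plan":{"type":"array","items":{"type":"array"}},"jaw":{"type":"number"},"grip_force":{"type":"number"}},"required":["plan"]}

```bash
mkdir -p pics
cat > h.py <<'E'
import numpy as np, cv2
from workcell import bot
from scipy.spatial.transform import Rotation as R
def cam(name):
    s=bot.state(); d=bot.get_image(name)
    K=np.array([[d['fx'],0,d['cx']],[0,d['fy'],d['cy']],[0,0,1.]])
    if name=='wrist':
        T=np.eye(4);T[:3,:3]=R.from_quat(s['eef_rot']).as_matrix();T[:3,3]=s['ee_pos']
        W=T@np.array(d['T_tool_cam']); Rc=W[:3,:3].T; c=W[:3,3]
    else:
        Rc=cv2.Rodrigues(np.array(d['rvec'],float))[0]; c=-Rc.T@np.array(d['tvec'],float).ravel()
    return d['frame'],K,Rc,c
def ray(K,Rc,c,u,v,z):
    r=Rc.T@np.linalg.solve(K,[u,v,1.]); return c+r*(z-c[2])/r[2]
def proj(K,Rc,c,p):
    q=K@(Rc@(np.array(p,float)-c)); return q[:2]/q[2]
E
python3 - <<'E'
from h import *
for n in('top','scene'):
    f,K,Rc,c=cam(n); cv2.imwrite(f'pics/{n}0.png',f); np.savez(f'{n}.npz',f=f,K=K,Rc=Rc,c=c); print(n,K[0,0],c,Rc.round(2).tolist())
s=bot.state();print(s['clock'],s['eef_rot'],s['opening'])
E
```

```text
top 552.6863349098132 [447.88294849  19.29316587 804.07099351] [[-0.0, -1.0, -0.01], [-0.98, 0.0, -0.18], [0.18, 0.01, -0.98]]
scene 545.6353124204143 [901.93456119 349.14023075 566.67351743] [[-0.69, 0.72, 0.01], [0.5, 0.48, -0.72], [-0.52, -0.5, -0.69]]
0.1 [ 8.42158468e-01 -5.39229512e-01 -6.02982782e-04 -5.32811844e-04] 85.33726492267444
```

View pics/top0.png

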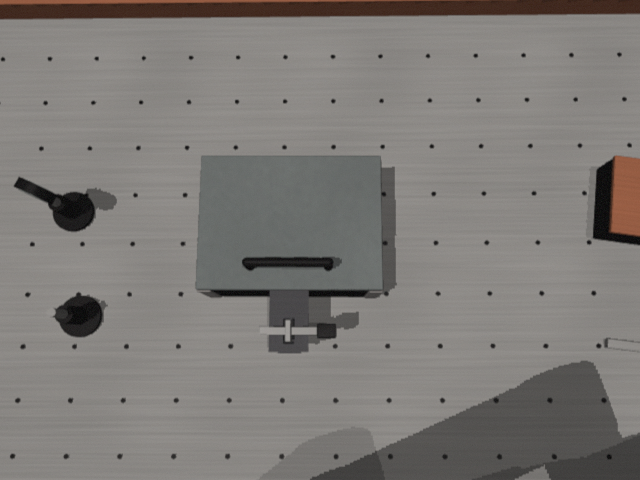

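View pics/scene0.png

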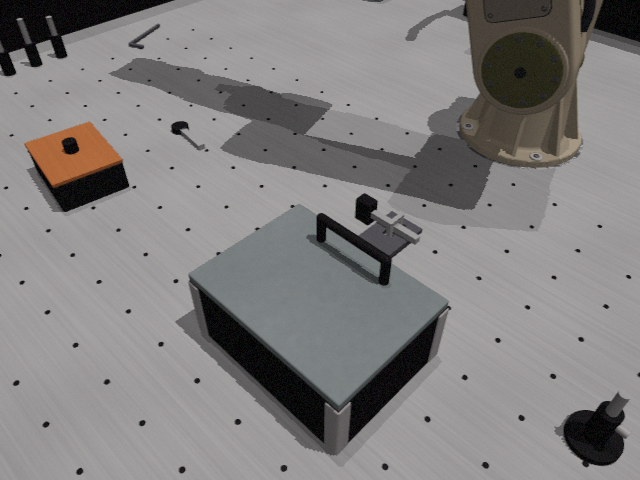

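The top view shows the lid with corners near (202,156), (381,156), (383,293) and (196,290). The handle bar runs from (249,263) to (328,263), the staple is at (289,330) and the pin head at (326,330). The scene view confirms the layout, and the small box is far off to -y.

Run:
```python
from h import *
t=np.load('top.npz');T=(t['K'],t['Rc'],t['c']);f=t['f']
hsv=cv2.cvtColor(f,cv2.COLOR_BGR2HSV)
roi=f[140:300,185:395].astype(int)
m=((roi[...,0]-roi[...,2]>4)&(roi.sum(2)<420)&(roi.sum(2)>200)).astype(np.uint8)
m=cv2.morphologyEx(m,cv2.MORPH_CLOSE,np.ones((15,15)));m=cv2.morphologyEx(m,cv2.MORPH_OPEN,np.ones((25,25)))
cs=max(cv2.findContours(m,0,1)[0],key=cv2.contourArea)
W=np.array([ray(*T,p[0][0]+185,p[0][1]+140,102)[:2] for p in cs],np.float32)
print('lid',cv2.minAreaRect(W))
print('corners',[ray(*T,u,v,102).round(1)[:2].tolist() for u,v in((202,156),(381,156),(383,291),(196,290))])
g=f[315:345,312:345].max(2)<60
n,l,st,ce=cv2.connectedComponentsWithStats(g.astype(np.uint8))
i=1+st[1:,4].argmax();u,v=ce[i]+[312,315];print('head px',u,v,st[i],'->',ray(*T,u,v,110))
print('handle',ray(*T,249,263,137),ray(*T,328,263,137)); print('staple',ray(*T,289,330,110))
s=np.load('scene.npz');S=(s['K'],s['Rc'],s['c'])
print('scene handle',ray(*S,353,243,140),'head',ray(*S,366,200,120))
```

```text
Traceback (most recent call last):
ValueError: max() iterable argument is empty
```

Run:
```python
from h import *
t=np.load('top.npz');T=(t['K'],t['Rc'],t['c']);f=t['f']
print('lid colour',f[200,300],f[100,300])
C=[ray(*T,u,v,102)[:2] for u,v in((202,156),(381,156),(383,291),(196,290))]
print('corners',np.round(C,1).tolist(),'rect',cv2.minAreaRect(np.array(C,np.float32)))
g=f[315:345,312:345].max(2)<60
n,l,st,ce=cv2.connectedComponentsWithStats(g.astype(np.uint8))
i=1+st[1:,4].argmax();u,v=ce[i]+[312,315];print('head px',u,v,st[i],'->',ray(*T,u,v,110))
print('handle',ray(*T,249,263,137),ray(*T,328,263,137)); print('staple',ray(*T,289,330,110))
s=np.load('scene.npz');S=(s['K'],s['Rc'],s['c'])
print('scene handle',ray(*S,353,243,140),'head',ray(*S,366,200,120))
print(bot.state()['ft_force'])
```

```text
lid colour [108 109 106] [135 138 141]
corners [[699.3, 179.0], [698.1, -59.7], [518.3, -58.2], [520.0, 180.0]] rect ((608.8722534179688, 60.15121841430664), (238.76431274414062, 179.7874298095703), 89.68284606933594)
head px 325.8029197080292 330.2299270072993 [  5   8  19  15 274] -> [468.87240297  14.63245824 110.        ]
handle [549.33761317 108.33938159 137.        ] [549.11716735  11.80997761 137.        ]
staple [469.18282086  60.34584336 110.        ]
scene handle [558.21416074  69.28450467 140.        ] head [471.00648839  15.29412718 120.        ]
[0.68117664 0.36763499 0.73684551]
```

move_arm:
  plan:
    - [[0.02,0.05,0],0.11]
    - [[0.04,0.1,0],0.25]
    - [[0.062,0.15,0],0.4]
    - [[0.085,0.2,0],0.54]
    - [[0.105,0.25,0],0.66]
  jaw: 135
  grip_force: 40

```text
clock: 0.72
ee_pos: [345.8, -270.0, 230.2]
eef_rot: [0.972, -0.235, -0.001, -0.0]
ft_force: [1.2, -0.8, 0.4]
opening: 40.2
```

move_arm:
  plan:
    - [[0.024,0.057,0],0.1]
    - [[0.048,0.114,0],0.21]
    - [[0.072,0.171,0],0.32]
    - [[0.098,0.228,0],0.42]
    - [[0.121,0.284,0],0.474]

```text
clock: 1.35
ee_pos: [467.3, 16.0, 230.1]
eef_rot: [1.0, 0.001, -0.001, -0.0]
ft_force: [1.3, -0.2, -0.2]
opening: 40.2
```

Run:
```python
from h import *
f,K,Rc,c=cam('wrist'); cv2.imwrite('pics/w1.png',f); np.savez('w1.npz',f=f,K=K,Rc=Rc,c=c)
s=bot.state();print(s['ee_pos'],s['eef_rot'],c)
print('predict',[proj(K,Rc,c,p).round().tolist() for p in((467,14,120),(467,60,117),(519,60,102))])
```

```text
[469.0791854   22.20489044 229.9868109 ] [ 9.99986872e-01  4.48720797e-03  4.92593472e-05 -2.47338213e-03] [467.44000028  89.18054743 373.71369181]
predict [[319.0, 238.0], [319.0, 170.0], [394.0, 168.0]]
```

View pics/w1.png

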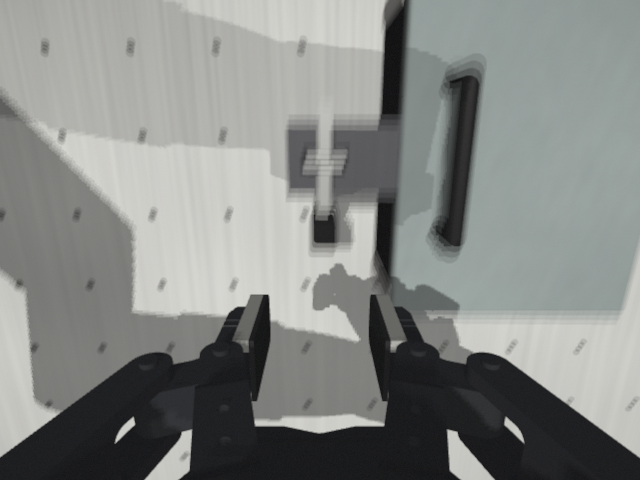

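The picture is blurred because the arm was still settling. The head is at about (324,228), the staple at (325,160) and the bar at (460,160), all close to the predictions. I'll lower partway and measure again at rest.

move_arm:
  plan:
    - [[-0.002,-0.007,-0.04],0.0]
    - [[-0.002,-0.007,-0.07],0.0]
    - [[-0.002,-0.007,-0.07],0.0]
    - [[-0.002,-0.007,-0.07],0.0]
    - [[-0.002,-0.007,-0.07],0.0]

```text
clock: 2.02
ee_pos: [468.1, 14.8, 161.4]
eef_rot: [1.0, 0.004, 0.001, -0.002]
ft_force: [0.0, 0.1, 0.4]
opening: 40.3
```

Run:
```python
from h import *
s=bot.state();print(s['ee_pos'],s['eef_rot'],s['opening'])
f,K,Rc,c=cam('wrist'); cv2.imwrite('pics/w2.png',f); np.savez('w2.npz',f=f,K=K,Rc=Rc,c=c)
print('predict',[proj(K,Rc,c,p).round().tolist() for p in((467,14,120),(467,60,117),(519,60,102),(549,60,137))])
print(bot.state()['ee_pos'])
```

```text
[468.12501689  14.82824662 161.44005104] [ 0.99998739  0.00427535  0.00131229 -0.00228532] 40.30417372928222
predict [[316.0, 274.0], [317.0, 184.0], [416.0, 181.0], [504.0, 192.0]]
[468.06884     14.85265575 161.33045885]
```

View pics/w2.png

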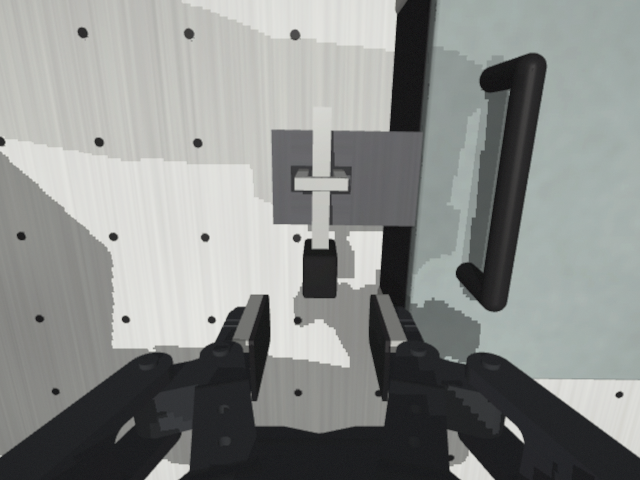

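The view is sharp now. The head top spans x 303–337 and y 250–297, centre (320,273), so the pin is at about x 469, y 14, and the jaws straddle it. Next I descend and grip.

move_arm:
  plan:
    - [[0.001,-0.001,-0.035],-0.01]
    - [[0.001,-0.001,-0.06],-0.01]
    - [[0.001,-0.001,-0.07],-0.01]
    - [[0.001,-0.001,-0.07],-0.01]
    - [[0.001,-0.001,-0.07],-0.01]

```text
clock: 2.7
ee_pos: [470.0, 13.7, 92.5]
eef_rot: [1.0, -0.001, 0.002, -0.002]
ft_force: [-0.1, -0.5, -0.4]
opening: 40.1
```

move_arm:
  plan:
    - [[0,0,0],0]
    - [[0,0,0],0]
    - [[0,0,0],0]
    - [[0,0,0],0]
    - [[0,0,0],0]
  jaw: 255
  grip_force: 40

```text
clock: 3.32
ee_pos: [470.9, 13.6, 93.5]
eef_rot: [1.0, -0.001, 0.003, -0.002]
ft_force: [0.1, 0.4, 6.8]
opening: 17.4
```

move_arm:
  plan:
    - [[0,0,0.001],0]
    - [[0,-0.003,0.001],0]
    - [[0,-0.008,0.001],0]
    - [[0,-0.014,0.001],0]
    - [[0,-0.02,0.001],0]

```text
clock: 3.95
ee_pos: [470.8, -7.0, 94.3]
eef_rot: [1.0, -0.001, 0.003, -0.002]
ft_force: [-0.1, -1.0, -0.7]
opening: 17.3
```

Sliding freely.

move_arm:
  plan:
    - [[0,-0.01,0],0]
    - [[0,-0.022,0],0]
    - [[0,-0.034,0],0]
    - [[0,-0.046,0],0]
    - [[0,-0.056,0],0]

```text
clock: 4.58
ee_pos: [470.8, -63.9, 94.4]
eef_rot: [1.0, -0.001, 0.003, -0.002]
ft_force: [0.1, -0.1, -0.7]
opening: 17.3
```

move_arm:
  plan:
    - [[0,-0.01,0],0]
    - [[0,-0.025,0],0]
    - [[0,-0.045,0],0]
    - [[0,-0.057,0],0]
    - [[0,-0.06,0],0]

```text
clock: 5.2
ee_pos: [470.9, -124.8, 94.3]
eef_rot: [1.0, -0.002, 0.003, -0.002]
ft_force: [-0.4, -0.2, -0.0]
opening: 17.1
```

Run:
```python
from h import *
s=bot.state();print(s['ee_pos'],s['opening'],s['ft_force'])
f,K,Rc,c=cam('scene'); a=f[130:310,250:490]; b=cam('wrist')[0]
cv2.imwrite('pics/s3.png',np.hstack([cv2.resize(a,(400,300),interpolation=2),cv2.resize(b,(400,300))]))
```

```text
[ 470.85308751 -124.75979144   94.32130141] 17.095733395555182 [-0.40117759 -0.21613868 -0.01359547]
```

View pics/s3.png

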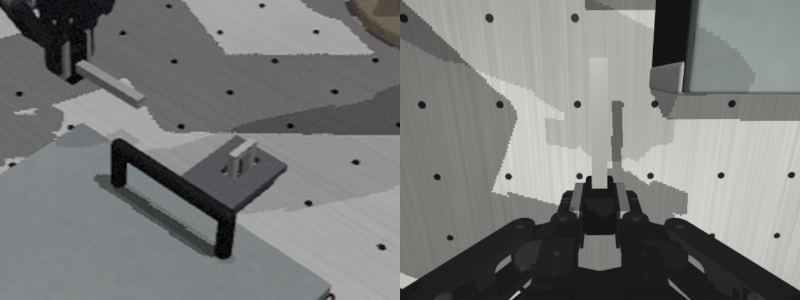

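The pin is clear of the staple, level and held firmly. The left view shows the empty staple and the right one the shank from (598,60) to (600,180). Next I lower it.

move_arm:
  plan:
    - [[0,0,-0.02],0]
    - [[0,0,-0.045],0]
    - [[0,0,-0.065],0]
    - [[0,0,-0.078],0]
    - [[0,0,-0.08],0]

```text
clock: 5.92
ee_pos: [470.1, -123.4, 13.6]
eef_rot: [1.0, -0.001, 0.002, -0.003]
ft_force: [0.1, 0.1, -0.7]
opening: 17.1
```

move_arm:
  plan:
    - [[0,0,-0.001],0]
    - [[0,0,-0.002],0]
    - [[0,0,-0.003],0]
    - [[0,0,-0.004],0]
    - [[0,0,-0.004],0]

```text
clock: 6.55
ee_pos: [470.1, -123.5, 9.6]
eef_rot: [1.0, -0.001, 0.002, -0.003]
ft_force: [-0.3, 0.2, -0.8]
opening: 17.2
```

move_arm:
  plan:
    - [[0,0,-0.001],0]
    - [[0,0,-0.001],0]
    - [[0,0,-0.002],0]
    - [[0,0,-0.002],0]
    - [[0,0,-0.002],0]

```text
clock: 7.18
ee_pos: [470.2, -123.5, 8.2]
eef_rot: [1.0, -0.001, 0.003, -0.002]
ft_force: [-1.4, 0.4, 5.9]
opening: 17.2
```

The head touches the bench (6 N). I'll release gradually so the shank eases down.

move_arm:
  plan:
    - [[0,0,0],0]
    - [[0,0,0],0]
    - [[0,0,0],0]
  jaw: 204
  grip_force: 20

```text
clock: 7.55
ee_pos: [470.3, -123.5, 8.2]
eef_rot: [1.0, -0.001, 0.003, -0.002]
ft_force: [-0.4, 0.8, 0.8]
opening: 17.2
```

move_arm:
  plan:
    - [[0,0,0],0]
    - [[0,0,0],0]
    - [[0,0,0],0]
  jaw: 201

```text
clock: 7.92
ee_pos: [470.3, -123.5, 8.1]
eef_rot: [1.0, -0.001, 0.003, -0.002]
ft_force: [0.7, -0.1, -0.5]
opening: 18.1
```

move_arm:
  plan:
    - [[0,0,0],0]
    - [[0,0,0],0]
    - [[0,0,0],0]
  jaw: 196

```text
clock: 8.3
ee_pos: [470.3, -123.5, 8.1]
eef_rot: [1.0, -0.001, 0.003, -0.002]
ft_force: [0.9, 0.1, 0.2]
opening: 19.6
```

move_arm:
  plan:
    - [[0,0,0],0]
    - [[0,0,0],0]
    - [[0,0,0],0]
  jaw: 150

```text
clock: 8.68
ee_pos: [470.2, -123.5, 8.1]
eef_rot: [1.0, -0.001, 0.003, -0.002]
ft_force: [-0.0, -0.1, 0.3]
opening: 35.4
```

Run:
```python
from h import *
a=cam('wrist')[0]; f=cam('scene')[0][130:310,250:490]
cv2.imwrite('pics/s4.png',np.hstack([cv2.resize(f,(400,300),interpolation=2),cv2.resize(a,(400,300))]))
```

```text
(no output)
```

View pics/s4.png

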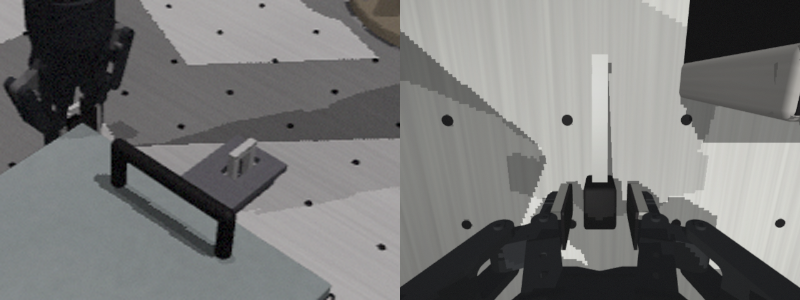

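The shank and head lie on the bench, with the shank's shadow tight at its tip, and the fingers are clear. I'll retreat upward and then move over the handle.

move_arm:
  plan:
    - [[0,0,0.02],0]
    - [[0,0,0.06],0]
    - [[0,0,0.11],0]
    - [[0,0,0.16],0]
    - [[0,0.01,0.2],0]

```text
clock: 9.4
ee_pos: [470.6, -114.0, 210.4]
eef_rot: [1.0, -0.002, 0.003, -0.002]
ft_force: [1.2, -1.0, -0.6]
opening: 35.3
```

move_arm:
  plan:
    - [[0.02,0.04,0],0]
    - [[0.04,0.085,0],0]
    - [[0.06,0.13,0],0]
    - [[0.075,0.165,0],0]
    - [[0.082,0.178,0],0]
  jaw: 105

```text
clock: 10.02
ee_pos: [553.0, 65.9, 210.1]
eef_rot: [1.0, -0.0, 0.003, -0.002]
ft_force: [0.1, 0.1, 0.7]
opening: 50.3
```

move_arm:
  plan:
    - [[0,0,0],0]
    - [[0,0,0],0]

```text
clock: 10.28
ee_pos: [552.5, 65.0, 210.0]
eef_rot: [1.0, -0.001, 0.003, -0.002]
ft_force: [-0.3, -0.2, 1.0]
opening: 49.7
```

Run:
```python
from h import *
s=bot.state();print(s['ee_pos'],s['eef_rot'],s['opening'])
f,K,Rc,c=cam('wrist'); np.savez('w5.npz',f=f,K=K,Rc=Rc,c=c)
t=cam('top')
cv2.imwrite('pics/w5.png',np.hstack([cv2.resize(f,(400,300)),cv2.resize(t[0],(400,300))]))
print('predict',[(proj(K,Rc,c,p)*.625).round().tolist() for p in((551,10,137),(551,60,137),(551,110,137))])
print('pin pred top',[(proj(*t[1:],p)*.625).round() for p in((470,-125,17),)])
```

```text
[552.49927613  64.99873293 209.99979965] [ 9.99993657e-01 -7.05727527e-04  2.98972900e-03 -1.80288144e-03] 49.71293028755743
predict [[197.0, 210.0], [197.0, 163.0], [197.0, 111.0]]
pin pred top [array([266., 207.])]
```

View pics/w5.png

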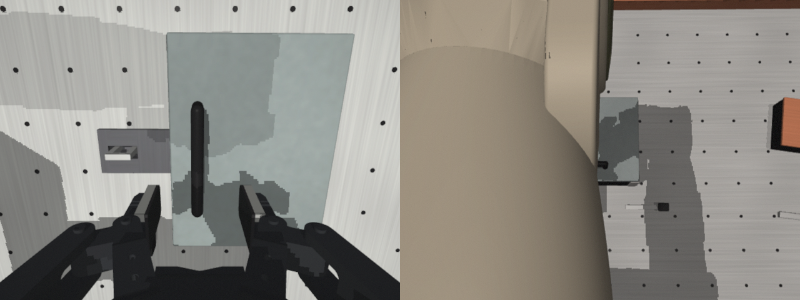

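The bar's column in the wrist view (197) matches the prediction, giving x = 551, and the pin is seen lying flat in the top view near (660,207). Next I descend over the bar and grip.

move_arm:
  plan:
    - [[-0.001,-0.004,-0.03],0]
    - [[-0.001,-0.004,-0.06],0]
    - [[-0.001,-0.004,-0.084],0]
    - [[-0.001,-0.004,-0.092],0]
    - [[-0.001,-0.004,-0.092],0]

```text
clock: 11.0
ee_pos: [551.4, 60.2, 118.2]
eef_rot: [1.0, -0.002, 0.003, -0.002]
ft_force: [0.8, -0.0, 0.6]
opening: 50.4
```

move_arm:
  plan:
    - [[0,0,0],0]
    - [[0,0,0],0]
    - [[0,0,0],0]
    - [[0,0,0],0]
    - [[0,0,0],0]
  jaw: 255
  grip_force: 40

```text
clock: 11.62
ee_pos: [550.8, 60.0, 119.4]
eef_rot: [1.0, -0.002, 0.003, -0.002]
ft_force: [-3.1, -1.7, 5.1]
opening: 10.6
```

move_arm:
  plan:
    - [[0.002,0,0.006],0]
    - [[0.005,0,0.013],0]
    - [[0.007,0,0.019],0]
    - [[0.01,0,0.025],0]
    - [[0.01,0,0.025],0]

```text
clock: 12.25
ee_pos: [561.0, 60.0, 145.2]
eef_rot: [1.0, -0.002, 0.003, -0.002]
ft_force: [-2.1, -1.0, -0.6]
opening: 11.0
```

move_arm:
  plan:
    - [[0.007,0,0.012],0]
    - [[0.015,0,0.023],0]
    - [[0.024,0,0.034],0]
    - [[0.033,0,0.043],0]
    - [[0.044,0,0.052],0]

```text
clock: 12.88
ee_pos: [601.5, 59.7, 197.5]
eef_rot: [1.0, -0.002, -0.0, -0.001]
ft_force: [-10.2, -2.8, 2.1]
opening: 10.1
```

Run:
```python
from h import *
s=bot.state();print(s['ee_pos'],s['opening'],s['ft_force'])
cv2.imwrite('pics/s6.png',cam('scene')[0])
```

```text
[601.5112254   59.73260628 197.4691776 ] 10.144641028971016 [-10.15881316  -2.76551828   2.0718708 ]
```

View pics/s6.png

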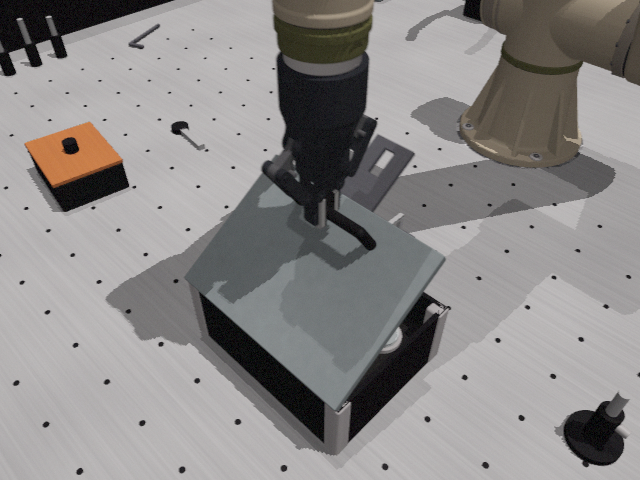

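The lid is up about 34° with the bar still in the fingers at (330,215), and nothing else is touching.

move_arm:
  plan:
    - [[0.007,0,0.005],0]
    - [[0.013,0,0.009],0]
    - [[0.019,0,0.013],0]
    - [[0.025,0,0.016],0]
    - [[0.031,0,0.019],0]

```text
clock: 13.55
ee_pos: [633.0, 59.5, 218.8]
eef_rot: [1.0, -0.002, -0.0, -0.001]
ft_force: [-9.9, -1.9, 5.9]
opening: 10.5
```

move_arm:
  plan:
    - [[0.006,0,0.003],0]
    - [[0.013,0,0.005],0]
    - [[0.019,0,0.007],0]
    - [[0.024,0,0.009],0]
    - [[0.024,0,0.009],0]

```text
clock: 14.18
ee_pos: [657.4, 59.3, 229.0]
eef_rot: [1.0, -0.002, 0.0, -0.001]
ft_force: [-4.4, -1.0, 1.3]
opening: 10.8
```

Run:
```python
from h import *
s=bot.state();print(s['clock'],s['ee_pos'],s['opening'],s['ft_force'],s['q'])
p=np.array(s['ee_pos']);print(np.degrees(np.arctan2(p[2]+19-90,701-p[0]))-17.4)
cv2.imwrite('pics/s7.png',cam('scene')[0])
```

```text
14.175 [657.40666435  59.33044307 229.03880325] 10.79755055559364 [-4.38849081 -1.04725563  1.2787309 ] [-3.21214329e-02  4.85758402e-01  2.97590712e-01  1.38169131e+00
  1.37591781e-03  1.54215800e+00]
57.17904331840128
```

View pics/s7.png

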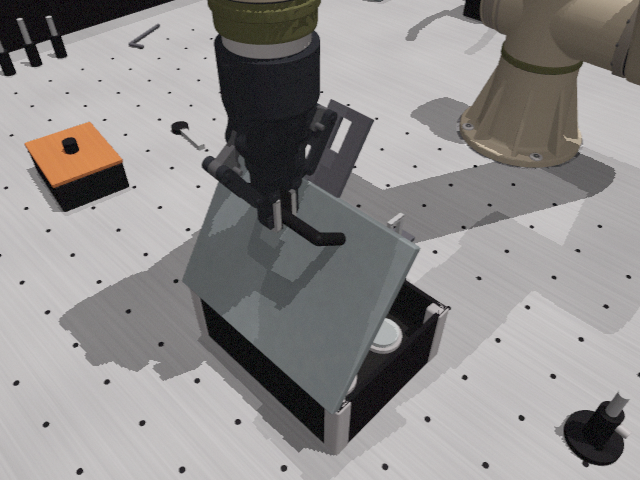

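The lid stands at about 57° (from the handle geometry) with clearance to the tongue at (350,130). I'll open slightly and back straight up.

move_arm:
  plan:
    - [[0,0,0],0]
    - [[0,0,0],0]
    - [[0,0,0],0]
  jaw: 190

```text
clock: 14.6
ee_pos: [658.1, 59.5, 229.5]
eef_rot: [1.0, -0.002, 0.001, -0.001]
ft_force: [0.9, -0.2, 0.2]
opening: 22.2
```

move_arm:
  plan:
    - [[0,0,0.008],0]
    - [[0,0,0.02],0]
    - [[0,0,0.035],0]
    - [[0.003,0,0.06],0]
    - [[0.005,0,0.09],0]

```text
clock: 15.22
ee_pos: [663.0, 59.5, 321.1]
eef_rot: [1.0, -0.002, 0.002, -0.001]
ft_force: [-0.5, 0.2, -0.3]
opening: 21.6
```

move_arm:
  plan:
    - [[0,0,0.03],0]
    - [[0,0,0.06],0]
    - [[0,0,0.09],0]
    - [[0,0,0.1],0]
    - [[0,0,0.1],0]

```text
clock: 15.85
ee_pos: [663.4, 59.5, 422.8]
eef_rot: [1.0, -0.002, 0.003, -0.001]
ft_force: [-0.3, 0.5, -1.0]
opening: 21.6
```

Run:
```python
from h import *
s=bot.state();print(s['clock'],s['ee_pos'],s['opening'],s['ft_force'])
S=cam('scene');t=cam('top')
cv2.imwrite('pics/s8.png',np.hstack([cv2.resize(S[0],(400,300)),cv2.resize(t[0],(400,300))]))
np.savez('s8.npz',f=S[0]); 
for th in (45,52,57,62):
    a=np.radians(th); e=lambda L,h,y:(700-L*np.cos(a)+h*np.sin(a),y,90+L*np.sin(a)+h*np.cos(a))
    print(th,[(proj(*S[1:],e(180,12,y))*.625).round().tolist() for y in(-60,180)])
```

```text
15.85 [663.42408845  59.4652352  422.78145673] 21.636491833410723 [-0.26984262  0.53712149 -0.97979622]
45 [[160.0, 88.0], [271.0, 154.0]]
52 [[152.0, 86.0], [265.0, 154.0]]
57 [[145.0, 85.0], [259.0, 154.0]]
62 [[138.0, 85.0], [254.0, 156.0]]
```

View pics/s8.png

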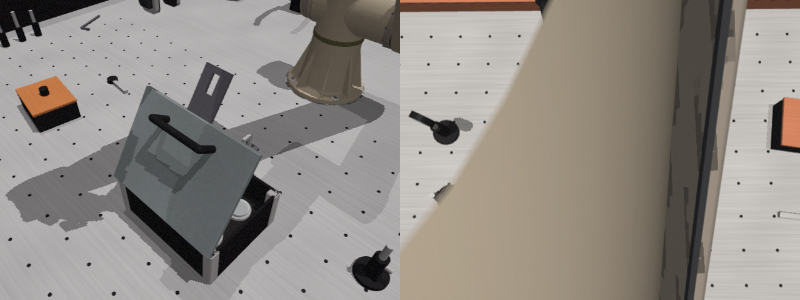

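The lid's front corners at (148,86) and (261,154) match the prediction for about 55°. The lid stands alone and the arm is clear, so I'm handing in.

Run:
```python
from h import *
s=bot.state();print(s['clock'],np.abs(s['joint_vel']).max());print(bot.sign_off())
```

```text
15.95 0.02794354406375312
the job is handed in; nothing more can be done
None
```

The job is done and handed in at 15.95 s of the 48 s allowed; the sign-off gave no verdict.

- **Pin:** I pulled it out sideways to -y with little force and lowered it until the head touched the bench at about 6 N. I then opened the grip in small steps. The head is at about x 470, y -124. Its shank is heavier than its head, so the tip settled the last centimetre or so as the grip opened.
- **Lid:** I lifted it by the handle to about 57° by the handle geometry and released it. The last scene picture shows it standing by itself at about 55°.
- **Robot:** the gripper is about 20 cm above the handle, touching nothing. The wrist force readings were within 1 N, and the highest I saw during the job were about 10 N.
- **Not checked at the end:** the arm hid the pin in the last pictures. It was last seen lying flat on the bench after I let go and before the lid was lifted. Nothing went near it after that.

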